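# Pair the loose jars with their twins for banding

### The job

A green and an orange jar stand loose in the middle of the packing table, and the twin of each stands in a metal nest at the left or right. Slide each loose jar to its twin of the same colour, so that it stands upright on the empty circle in front of that nest, touching the twin. Keep every jar upright and the twins in their nests, and leave the blue jar, spare cap, label roll and stapler where they are.

Things in the scene. Friction and masses are not known exactly. Their poses are not given: they have to be found in the camera images.
- green_jar: the loose green jar: straight-sided jar, 90 mm diameter (too wide to grip), 76 mm tall, 0.2 to 0.42 kg, clear body full of cream paper cones, brown cap, green label band and green disc on the cap; origin at the centre of its underside, z up. It slides on the table under a push of 1 to 6 N
- orange_jar: the loose orange jar: straight-sided jar, 90 mm diameter (too wide to grip), 76 mm tall, 0.2 to 0.42 kg, clear body full of cream paper cones, brown cap, orange label band and orange disc on the cap; origin at the centre of its underside, z up. It slides on the table under a push of 1 to 6 N
- green_twin: green jar of the same make standing in one of the two nests (which one varies); same size, origin at the centre of its underside
- orange_twin: orange jar of the same make standing in the other nest; same size, origin at the centre of its underside
- left_nest: low aluminium nest, fixed on the left (+y side). Back and two side walls 45 mm high, 10 mm thick, 95 mm apart inside; side walls reach half-way along the seated jar, which has 2.5 mm play. Origin: centre of the seat on the table top; x points out of the mouth, z up. Flat printed grey mat: one yellow-ringed white circle under the seated jar, one empty, 90 mm along x
- right_nest: low aluminium nest, fixed on the right (-y side). Back and two side walls 45 mm high, 10 mm thick, 95 mm apart inside; side walls reach half-way along the seated jar, which has 2.5 mm play. Origin: centre of the seat on the table top; x points out of the mouth, z up. Flat printed grey mat: one yellow-ringed white circle under the seated jar, one empty, 90 mm along x
- left_nest_seat (a point): seat of the left nest: centre of the circle under the twin, on the table top
- right_nest_seat (a point): seat of the right nest: centre of the circle under the twin, on the table top
- left_nest_front (a point): centre of the empty circle in front of the left nest's mouth, on the table top, 90 mm (one jar diameter) from the seat
- right_nest_front (a point): centre of the empty circle in front of the right nest's mouth, on the table top, 90 mm (one jar diameter) from the seat
- blue_jar: odd jar with a blue label and blue disc, same size, towards the far side of the table; it has no twin and stays put; origin at the centre of its underside
- spare_cap: brown jar cap lying flat, 92 mm diameter, 20 mm high, near the robot on its right; stays put; origin at the centre of its underside
- label_roll: white roll of labels lying flat, 100 mm diameter, 50 mm high, far left; stays put; origin at the centre of its underside
- stapler: red and black stapler, 130 mm long along its x axis, 36 mm wide, about 55 mm high, far right; stays put; origin at the centre of its underside

How it is judged:
At the end, for the whole second after the job is handed in: Each loose jar upright (0.08 rad), still, within 16 mm of the circle before its same-colour twin's nest and 96 mm of the twin (90 touches); twins upright, still, within 10 mm of their nests' seats; blue jar, cap, roll and stapler moved under 25 mm (horizontal distance between green_jar and green_twin below 0.096 m and ((horizontal distance between green_twin and left_nest_seat below 0.01 m and horizontal distance between green_jar and left_nest_front below 0.016 m) or (horizontal distance between green_twin and right_nest_seat below 0.01 m and horizontal distance between green_jar and right_nest_front below 0.016 m)) and angle between each of green_jar, green_twin, orange_jar, orange_twin's own z axis and vertical below 0.08 rad and linear speed of each of green_jar, green_twin, orange_jar, orange_twin below 0.02 m/s and horizontal distance between orange_jar and orange_twin below 0.096 m and ((horizontal distance between orange_twin and left_nest_seat below 0.01 m and horizontal distance between orange_jar and left_nest_front below 0.016 m) or (horizontal distance between orange_twin and right_nest_seat below 0.01 m and horizontal distance between orange_jar and right_nest_front below 0.016 m)) and distance of each of blue_jar, spare_cap, label_roll, stapler from where it was at the start of the episode below 0.025 m).
It fails at once if a jar is tipped over (angle between any of green_jar, orange_jar, green_twin, orange_twin, blue_jar's own z axis and vertical above 0.5 rad).
It fails at once if a twin is taken out of its nest (distance of any of green_twin, orange_twin from where it was at the start of the episode above 0.03 m).
It fails at once if the blue jar, spare cap, label roll or stapler is moved by more than 25 mm (distance of any of blue_jar, spare_cap, label_roll, stapler from where it was at the start of the episode above 0.025 m).
It also fails if it takes over 56 s, if anything falls off the work surface, if the arm or the gripper's body presses on something with over 40 N, if the wrist force passes 120 N, or if a joint passes its speed limit or range.

### The arm

A 6-joint arm with a two-finger parallel gripper is mounted at the origin on the work surface. World frame = base frame: x ahead of the robot, y to its left, z up, the work surface at z = 0. Lengths are in m, angles in rad, forces in N, time in s.
With the tool pointing down it reaches from about 0.35 to 0.775 m from the base axis. Payload 5.5 kg.
Tool frame: the origin (TCP) lies between the finger pads; the fingertips stand 19 mm ahead of it and the grasp point (between the pads) is the TCP; z points along the fingers, x is the direction in which the jaws open and shut, and the axes are right-handed (so a half turn about z gives the same grasp; the last joint's range is limited). The gripper opens to 85 mm and grips with 20 to 120 N. Pads are 22 mm wide; open, the fingers measure 114 mm over their backs; the gripper's body (76 mm by 85 mm) begins 54 mm behind the grasp point. The pads swing forward as they close: fully open they stand 13 mm farther back than shut.
Start: joints at [-0.14, 0.313, 0.046, 1.304, 0, 1.431], TCP at [0.575, -0, 0.25] pointing down, gripper open.
Joint ranges: [-2.76, 2.76], [-0.86, 1.69], [-1.03, 1.26], [-2.2, 2.34], [-1.47, 1.5], [-3.14, 3.14]. Speed limits (rad/s): [2.57, 2.57, 3.14, 3.14, 3.14, 3.14].

### API

Orientations are given as a unit quaternion [w, x, y, z].
In Python, from workcell import env gives the robot as it stands. The module is installed in compiled form; this text tells all that it offers.
- The arm moves only by the tool carry_out, never from a script. Its argument "steps" is a list of rows, each a list of 7 numbers: the gripper command: -1 is shut, 1 is fully open, values between are in proportion, then the shift along the tool's x, y, z in m, then the turn, a rotation vector about the tool's x, y, z in rad. A call has 1 to 20 rows; each row shifts and turns the commanded pose from where the row before left it, along the tool's axes as they then stand; what a row does not reach is not made up. A row lasts 1/8 s, in which the tool goes at most 62.5 mm and 10.7 degrees, less where a joint would pass 70% of its speed; a pose out of reach is approached as far as the arm can. A call with a gripper value outside its range is refused whole. The fingers move at their own pace and stop on an object; "grip_force" is the grip in N (left out, the last holds). Time passes only in rows, so rows that do not move let the fingers close. It gives the time, the measured TCP pose, the force and the opening at its end, in the units of the state.
- env.get_state(): the state, without advancing time (a new reading comes with each control period).
- env.read_camera(name): name is "scene" or "side" or "wrist"; returns a dict with "color" (480x640x3 uint8, red, green, blue), "K" (3x3 intrinsics, pixels), "R" (3x3) and "t" (3): a world point X has camera coordinates R X + t. Camera axes: x right, y down, z forward; pixel columns grow to the right and rows downward; lengths in m; the calibration is good to about 2 mm. A picture is of the moment at which its call begins. There is no depth.
- env.hand_in(): hands the job in, once; it reports no verdict.
The state is a dict: "clock": time; "joint_pos": joint angles; "qvel": joint speeds; "tau": joint torques, N m; "tcp_pos": TCP position; "orientation": TCP orientation; "wrist_force": force on the tool from outside, world axes, zero at the start; "ft_torque": the same for the moment, N m; "finger_gap": finger opening in m.
Only numpy, scipy, OpenCV 4.12 (cv2) and the standard library are available. Lean on these libraries where they do the work, as an engineer would, in place of code of your own. Each camera call takes 0.05 s, during which the arm holds its last target. There are 200 camera calls.

## Working session

There is one attempt and no reset: what is moved stays moved. The work goes in short steps, Python scripts to look and compute and a tool call to move; the robot and the scene stay as the last step left them, time stands still between calls to the robot, and variables do not carry over. Pictures are saved under pics/ and viewed, about 8 in all and at most 12, crops included, and the job is handed in when it is done.

Besides the shell and the picture viewer there is one more tool, called after "Emit:" as name(argument=value, ...), one argument or row to a line, values as JSON. carry_out: Moves the arm, as the interface text tells. Its arguments: {"type":"object","properties":{"steps":{"type":"array","items":{"type":"array","items":{"type":"number"}}},"grip_force":{"type":"number"}},"required":["steps"]}

```bash
mkdir -p pics
python3 - <<'E'
from workcell import env
import cv2,numpy as np
s=env.get_state()
for k in s: print(k,np.round(s[k],3))
for n in ("scene","side"):
    c=env.read_camera(n); cv2.imwrite(f"pics/{n}0.png",c["color"][:,:,::-1])
    print(n,np.round(c["K"],1).tolist(),np.round(c["R"],3).tolist(),np.round(c["t"],3), np.round(-c["R"].T@c["t"],3))
E
```

```text
clock 0.0
joint_pos [-0.14   0.314  0.045  1.304  0.     1.431]
qvel [-0.     0.003  0.002  0.    -0.001 -0.   ]
tau [-3.0000e-03 -4.8063e+01  2.9853e+01  2.0000e-02 -0.0000e+00 -0.0000e+00]
tcp_pos [0.575 0.    0.249]
orientation [-0.     1.     0.    -0.001]
wrist_force [ 0.857 -0.594 -0.275]
ft_torque [ 0.006  0.021 -0.008]
finger_gap 0.085
scene [[492.2, 0.0, 320.5], [0.0, 492.2, 235.1], [0.0, 0.0, 1.0]] [[0.87, 0.494, -0.016], [0.416, -0.749, -0.516], [-0.266, 0.442, -0.856]] [-0.502 -0.214  1.202] [ 0.846 -0.444  0.911]
side [[531.0, 0.0, 317.3], [0.0, 531.0, 236.3], [0.0, 0.0, 1.0]] [[0.991, -0.133, 0.016], [-0.057, -0.524, -0.85], [0.121, 0.841, -0.527]] [-0.548  0.056  1.056] [ 0.418 -0.931  0.613]
```

View pics/scene0.png

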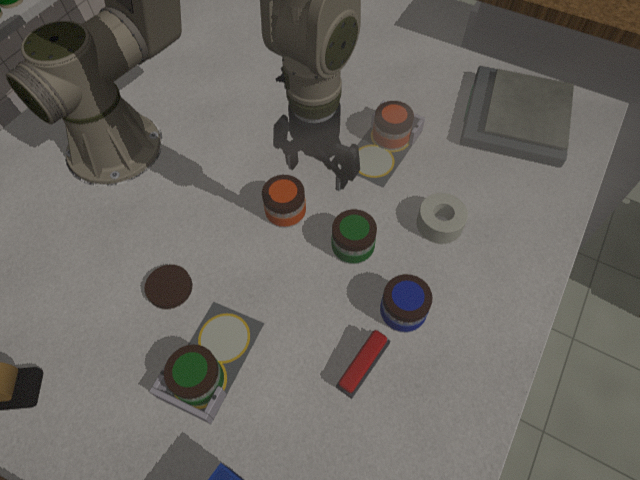

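View pics/side0.png

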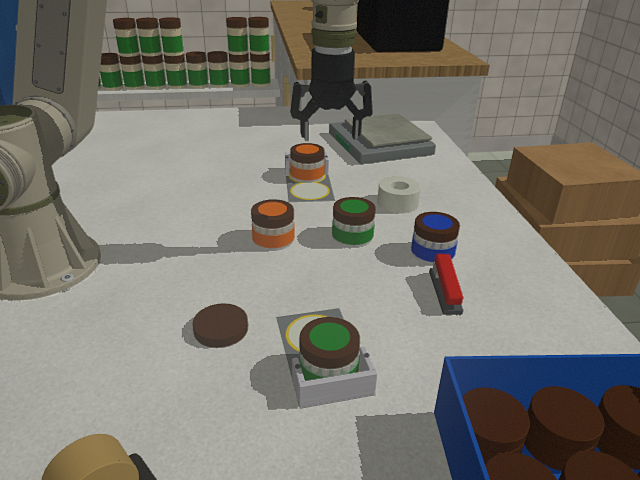

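The scene view shows the loose orange cap at about (284,192), loose green (354,229) and blue (408,296). The orange twin is at (394,115) in the left nest with its empty circle at (375,160). The green twin is at (193,372) in the right nest with its circle at (225,338). The side view agrees with this layout.

```bash
cat > h.py <<'E'
import cv2,numpy as np
from workcell import env
H={"orange":(3,14),"green":(45,75),"blue":(108,128),"yellow":(20,32)}
def ray(c,uv,z):
    d=c["R"].T@np.linalg.inv(c["K"])@np.array([*uv,1.]); o=-c["R"].T@c["t"]
    return (o+d*(z-o[2])/d[2])[:2]
def project(c,X):
    p=c["K"]@(c["R"]@np.asarray(X)+c["t"]); return p[:2]/p[2]
def blobs(c,col,amin=120):
    h=cv2.cvtColor(c["color"],cv2.COLOR_RGB2HSV); lo,hi=H[col]
    m=cv2.inRange(h,(lo,110,50),(hi,255,255))
    n,l,st,ce=cv2.connectedComponentsWithStats(m)
    out=[]
    for i in range(1,n):
        if st[i,4]>=amin:
            cs,_=cv2.findContours((l==i).astype(np.uint8),cv2.RETR_EXTERNAL,cv2.CHAIN_APPROX_NONE)
            out.append((st[i,4],ce[i],cs[0]))
    return out
E
python3 - <<'E'
from h import *
for n in ("scene","side"):
    c=env.read_camera(n)
    for col in H:
        for a,ce,ct in blobs(c,col,60):
            if len(ct)<5: continue
            e=cv2.fitEllipse(ct); z=0 if col=="yellow" else .076
            print(n,col,a,np.round(ce),"ell",np.round(e[0]),np.round(e[1]),"xy",np.round(ray(c,e[0],z),4))
E
```

```text
scene orange 386 [394. 113.] ell [394. 113.] [18. 25.] xy [0.5721 0.3576]
scene orange 115 [400. 141.] ell [400. 141.] [ 8. 20.] xy [0.6201 0.2874]
scene orange 574 [283. 191.] ell [283. 191.] [24. 29.] xy [0.4623 0.0438]
scene orange 306 [287. 218.] ell [284. 202.] [42. 44.] xy [0.4808 0.0205]
scene green 519 [354. 227.] ell [354. 227.] [23. 28.] xy [0.6351 0.0359]
scene green 68 [365. 255.] ell [364. 253.] [ 9. 20.] xy [ 0.6798 -0.0058]
scene green 936 [189. 369.] ell [189. 369.] [31. 36.] xy [ 0.5223 -0.354 ]
scene blue 760 [408. 295.] ell [408. 295.] [29. 32.] xy [ 0.7899 -0.0471]
scene blue 114 [408. 327.] ell [409. 324.] [11. 27.] xy [ 0.8154 -0.0958]
scene blue 302 [224. 474.] ell [223. 473.] [15. 32.] xy [ 0.6654 -0.4577]
scene yellow 102 [382. 167.] ell [374. 161.] [32. 38.] xy [0.5724 0.2682]
scene yellow 379 [227. 343.] ell [222. 345.] [47. 71.] xy [ 0.5177 -0.2775]
side orange 134 [238.  21.] ell [238.  22.] [10. 18.] xy [0.4054 2.1683]
side orange 137 [260.  21.] ell [260.  21.] [10. 19.] xy [0.5259 2.1727]
side orange 137 [126.  22.] ell [125.  22.] [10. 20.] xy [-0.185
[... 2027 characters left out ...]
36.] [27. 40.] xy [ 0.5224 -0.3534]
side green 109 [308. 374.] ell [313. 363.] [25. 30.] xy [ 0.4922 -0.4047]
side blue 355 [437. 222.] ell [437. 222.] [14. 30.] xy [ 0.79   -0.0457]
side blue 417 [430. 251.] ell [433. 245.] [29. 43.] xy [ 0.7533 -0.1294]
side blue 10127 [516. 393.] ell [528. 408.] [129. 205.] xy [ 0.7536 -0.5138]
side blue 75 [527. 452.] ell [527. 452.] [ 7. 18.] xy [ 0.7214 -0.5746]
side blue 80 [555. 472.] ell [555. 472.] [ 8. 19.] xy [ 0.7409 -0.6034]
side yellow 149 [309. 188.] ell [309. 187.] [25. 38.] xy [0.5695 0.285 ]
side yellow 155 [297. 330.] ell [315. 334.] [39. 57.] xy [ 0.5137 -0.2643]
side yellow 2722 [ 93. 460.] ell [ 92. 461.] [47. 97.] xy [ 0.1964 -0.4676]
```

Run:
```python
from h import *
c=env.read_camera("scene"); s=env.read_camera("side")
def flood(c,seed,z,name,lo=10):
    g=cv2.medianBlur(cv2.cvtColor(c["color"],cv2.COLOR_RGB2LAB),3)
    m=np.zeros((482,642),np.uint8)
    cv2.floodFill(g,m,seed,0,(25,8,lo),(25,8,lo),4|cv2.FLOODFILL_FIXED_RANGE|cv2.FLOODFILL_MASK_ONLY|(255<<8))
    m=m[1:-1,1:-1]; ct=max(cv2.findContours(m,cv2.RETR_EXTERNAL,cv2.CHAIN_APPROX_NONE)[0],key=cv2.contourArea)
    e=cv2.fitEllipse(cv2.convexHull(ct)); print(name,np.round(e[0],1),np.round(e[1]),cv2.contourArea(ct),np.round(ray(c,e[0],z),4))
flood(c,(225,338),0,"R scene"); flood(c,(375,162),0,"L scene")
flood(s,(309,190),0,"L side");flood(s,(297,333),0,"R side")
for nm,uv,z in (("cap",(168,285),.02),("roll",(443,213),.05),("stap1",(380,338),.05),("stap2",(344,388),.05)): print(nm,np.round(ray(c,uv,z),3))
# mat corners seen
for uv in ((216,305),(263,322),(212,419)): print("Rmat",np.round(ray(c,uv,0),3))
v=np.hstack([cv2.resize(c["color"][280:430,130:280],(400,400)),cv2.resize(c["color"][80:200,340:460],(400,400))])
cv2.imwrite("pics/n.png",v[:,:,::-1])
```

```text
R scene [223.6 337.9] [43. 48.] 1489.5 [ 0.5132 -0.2649]
L scene [373.8 160. ] [31. 36.] 757.0 [0.5701 0.2695]
L side [309.7 190.4] [17. 34.] 392.5 [0.5697 0.2679]
R side [313.5 333.7] [34. 50.] 265.0 [ 0.5114 -0.2623]
cap [ 0.359 -0.233]
roll [0.775 0.172]
stap1 [ 0.779 -0.136]
stap2 [ 0.765 -0.246]
Rmat [ 0.46  -0.216]
Rmat [ 0.562 -0.201]
Rmat [ 0.582 -0.397]
```

View pics/n.png

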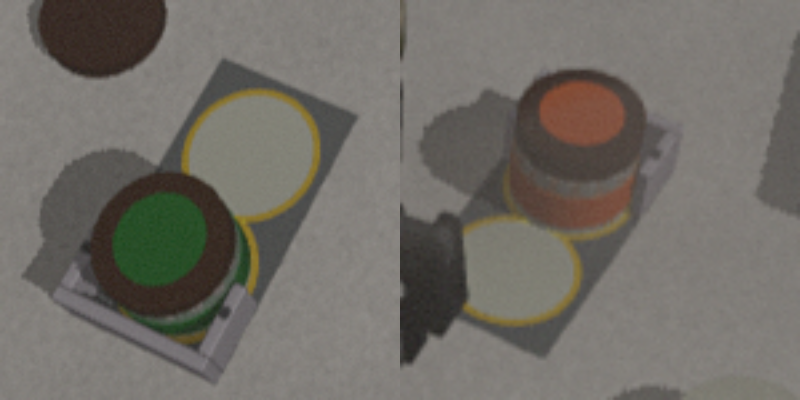

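The pictures show both empty circles clear: the right front is at about (0.513, -0.265) and the left front at about (0.570, 0.268). I'll half-open the fingers to cradle each jar and push it in a straight line, orange first.

Emit:
carry_out(
  steps=[
    [0.4,-0.036,0.005,0,0,0,0],
    [0.4,-0.036,0.005,0,0,0,0],
    [0.4,-0.036,0.005,0,0,0,0],
    [0.4,-0.036,0.005,0,0,0,0],
    [0.4,0,0,0,0,0,0.149],
    [0.4,0,0,0,0,0,0.149],
    [0.4,0,0,0,0,0,0.149],
    [0.4,0,0,0.045,0,0,0],
    [0.4,0,0,0.045,0,0,0],
    [0.4,0,0,0.045,0,0,0],
    [0.4,0,0,0.045,0,0,0],
    [0.4,0,0,0.03,0,0,0],
    [0.4,0,0,0,0,0,0],
  ],
)

```text
clock: 1.92
tcp_pos: [0.4289, -0.0195, 0.0386]
orientation: [-0.0, 0.975, -0.222, -0.002]
wrist_force: [-0.3, -0.7, -0.3]
finger_gap: 0.0599
```

Emit:
carry_out(
  steps=[
    [0.4,0.003,-0.01,0,0,0,0],
    [0.4,0,-0.01,0,0,0,0],
    [0.4,0,-0.006,0,0,0,0],
    [0.4,0,-0.01,0,0,0,0],
    [0.4,0,-0.014,0,0,0,0],
    [0.4,0,-0.016,0,0,0,0],
    [0.4,0,-0.016,0,0,0,0],
    [0.4,0,-0.016,0,0,0,0],
    [0.4,0,-0.016,0,0,0,0],
    [0.4,0,-0.016,0,0,0,0],
    [0.4,0,-0.016,0,0,0,0],
    [0.4,0,-0.016,0,0,0,0],
    [0.4,0,-0.016,0,0,0,0],
    [0.4,0,-0.016,0,0,0,0],
    [0.4,0,-0.014,0,0,0,0],
    [0.4,0,-0.012,0,0,0,0],
    [0.4,0,-0.008,0,0,0,0],
    [0.4,0,-0.006,0,0,0,0],
    [0.4,0,0,0,0,0,0],
  ],
)

```text
clock: 4.3
tcp_pos: [0.535, 0.1907, 0.0404]
orientation: [-0.0, 0.975, -0.221, 0.0]
wrist_force: [-1.6, -2.3, 2.7]
finger_gap: 0.0598
```

Run:
```python
from h import *
s=env.get_state(); print(np.round(s["tcp_pos"],4),s["wrist_force"],s["clock"])
for n in ("scene","side"):
    c=env.read_camera(n)
    for a,ce,ct in blobs(c,"orange",100):
        p=ray(c,ce,.076)
        if abs(p[1])<.45: print(n,a,np.round(ce),np.round(p,4))
    cv2.imwrite(f"pics/{n}1.png",c["color"][:,:,::-1])
```

```text
[0.535  0.1907 0.0404] [-1.56612755 -2.32147492  2.68085065] 4.3
scene 397 [394. 113.] [0.5724 0.3572]
scene 159 [398. 142.] [0.6167 0.2822]
scene 214 [368. 146.] [0.5643 0.2385]
scene 162 [369. 175.] [0.6031 0.168 ]
side 354 [305. 196.] [0.5369 0.0935]
side 276 [356. 208.] [0.6387 0.0282]
side 446 [440. 227.] [ 0.7897 -0.0647]
```

View pics/scene1.png

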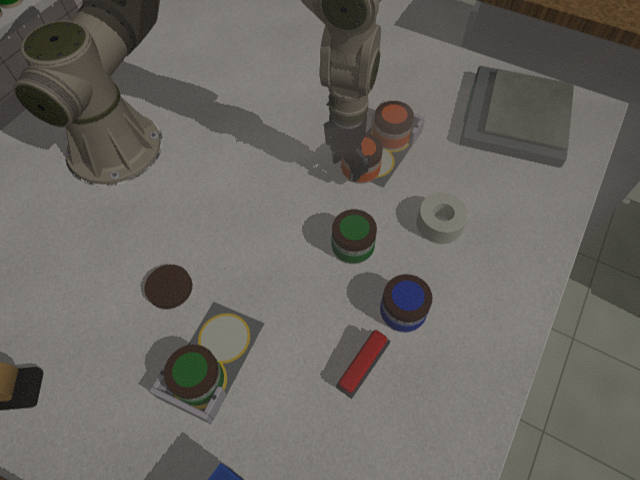

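The orange jar sits in the cradle just before the left circle, with its disc partly hidden at about (368,146). Nothing else has moved. I'll fit the visible disc arc to get the jar's offset from the TCP.

```bash
cat >> h.py <<'E'
from scipy.optimize import least_squares
R0=0.0265
def arc(c,col,near,u,r=None):
    """centre of a disc from its visible edge on the side of direction u; r None: fit radius, whole edge"""
    a,ce,ct=min(blobs(c,col,60),key=lambda b:np.linalg.norm(ray(c,b[1],.076)-near))
    P=np.array([ray(c,p[0],.076) for p in ct])
    if r is None:
        s=least_squares(lambda q:np.hypot(*(P-q[:2]).T)-q[2],[*near,.02]); return s.x
    q=np.array(near,float)
    for _ in range(10):
        k=(P-q)@u>0.35*r
        s=least_squares(lambda v:np.hypot(*(P[k]-v).T)-r,q,loss="soft_l1",f_scale=.001); q=s.x
    return q,k.sum()
E
python3 - <<'E'
from h import *
c=env.read_camera("scene")
t=arc(c,"orange",(.572,.357),None); print("twin",np.round(t,4))
for u in ([.43,.9],[.9,.43],[.97,-.2]): print(u,arc(c,"orange",(.556,.235),np.array(u),t[2]))
E
```

```text
twin [0.572  0.3576 0.0293]
[0.43, 0.9] (array([0.55377404, 0.23069877]), np.int64(25))
[0.9, 0.43] (array([0.55291544, 0.23167024]), np.int64(25))
[0.97, -0.2] (array([0.5518106 , 0.23508148]), np.int64(23))
```

Emit:
carry_out(
  steps=[
    [0.4,0,-0.006,0,0,0,0],
    [0.4,0,-0.006,0,0,0,0],
    [0.4,0,-0.006,0,0,0,0],
    [0.4,0,-0.005,0,0,0,0],
    [0.4,0,-0.005,0,0,0,0],
    [0.4,0,-0.004,0,0,0,0],
    [0.4,0,-0.004,0,0,0,0],
    [0.4,0,-0.003,0,0,0,0],
    [0.4,0,-0.002,0,0,0,0],
    [0.4,0,0,0,0,0,0],
  ],
)

```text
clock: 5.7
tcp_pos: [0.5526, 0.2267, 0.0402]
orientation: [0.0, 0.975, -0.222, -0.0]
wrist_force: [-0.8, -2.8, 1.1]
finger_gap: 0.0599
```

Run:
```python
from h import *
c=env.read_camera("scene")
t=arc(c,"orange",(.572,.357),None); print("twin",np.round(t,4))
for u in ([.43,.9],[.9,.43]): 
    q=arc(c,"orange",(.57,.268),np.array(u),t[2]); print(u,q,np.hypot(*(q[0]-t[:2])))
```

```text
twin [0.5723 0.3584 0.0295]
[0.43, 0.9] (array([0.57191682, 0.26587721]), np.int64(25)) 0.09254283910988012
[0.9, 0.43] (array([0.57009708, 0.26791347]), np.int64(26)) 0.09053278271773407
```

Emit:
carry_out(
  steps=[
    [0.4,0,-0.001,0,0,0,0],
    [0.4,0,-0.001,0,0,0,0],
    [0.4,0,0,0,0,0,0],
    [0.4,0,0.005,0,0,0,0],
    [0.4,0,0.01,0,0,0,0],
    [0.4,0,0.015,0,0,0,0],
    [0.4,0,0.02,0,0,0,0],
    [0.4,0,0,-0.03,0,0,0],
    [0.4,0,0,-0.04,0,0,0],
    [0.4,0,0,-0.04,0,0,0],
    [0.4,0,0,-0.03,0,0,-0.063],
    [0.4,0,0.03,0,0,0,0],
    [0.4,0,0.04,0,0,0,0],
    [0.4,0,0,0,0,0,0],
  ],
)

```text
clock: 7.5
tcp_pos: [0.5042, 0.1164, 0.1804]
orientation: [0.0, 0.981, -0.192, -0.0]
wrist_force: [0.5, 0.8, 1.1]
finger_gap: 0.0598
```

Run:
```python
from h import *
for n in ("scene","side"):
    c=env.read_camera(n)
    for col in ("orange","green"):
        for a,ce,ct in blobs(c,col,100):
            p=ray(c,ce,.076)
            if abs(p[1])<.45: print(n,col,a,np.round(ce),np.round(p,4))
    cv2.imwrite(f"pics/{n}2.png",c["color"][:,:,::-1])
```

```text
scene orange 393 [395. 113.] [0.5727 0.3592]
scene orange 429 [377. 139.] [0.5719 0.2686]
scene orange 261 [377. 167.] [0.6079 0.196 ]
scene green 480 [354. 228.] [0.6362 0.0353]
scene green 933 [189. 369.] [ 0.5223 -0.354 ]
side orange 521 [314. 160.] [0.5819 0.2864]
side orange 398 [311. 188.] [0.5542 0.1298]
side orange 272 [357. 208.] [0.6397 0.0277]
side orange 444 [440. 227.] [ 0.7894 -0.0658]
side green 308 [354. 206.] [0.6353 0.0377]
side green 411 [354. 236.] [ 0.612  -0.0824]
side green 899 [329. 336.] [ 0.5224 -0.3534]
side green 105 [308. 374.] [ 0.4828 -0.4237]
```

View pics/scene2.png

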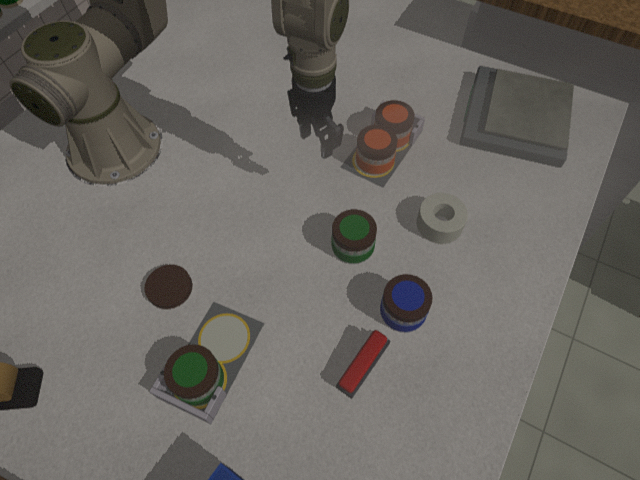

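Orange is done: the jar reads (0.572, 0.269), 90.6 mm from its twin. Next I go behind the green jar.

Emit:
carry_out(
  steps=[
    [0.4,0.038,-0.012,0,0,0,0],
    [0.4,0.038,-0.012,0,0,0,0],
    [0.4,0.038,-0.012,0,0,0,0],
    [0.4,0.037,-0.011,0,0,0,0],
    [0.4,0,0,0,0,0,0],
    [0.4,0,0,0.04,0,0,0],
    [0.4,0,0,0.04,0,0,0],
    [0.4,0,0,0.04,0,0,0],
    [0.4,0,0,0.021,0,0,0],
    [0.4,0,0,0,0,0,0],
  ],
)

```text
clock: 8.85
tcp_pos: [0.6606, 0.1063, 0.0372]
orientation: [0.0, 0.982, -0.19, -0.002]
wrist_force: [0.1, 0.2, 0.6]
finger_gap: 0.06
```

Emit:
carry_out(
  steps=[
    [0.4,0.002,0.01,0,0,0,0],
    [0.4,0,0.01,0,0,0,0],
    [0.4,0,0.006,0,0,0,0],
    [0.4,0,0.01,0,0,0,0],
    [0.4,0,0.014,0,0,0,0],
    [0.4,0,0.018,0,0,0,0],
    [0.4,0,0.02,0,0,0,0],
    [0.4,0,0.02,0,0,0,0],
    [0.4,0,0.02,0,0,0,0],
    [0.4,0,0.02,0,0,0,0],
    [0.4,0,0.02,0,0,0,0],
    [0.4,0,0.02,0,0,0,0],
    [0.4,0,0.02,0,0,0,0],
    [0.4,0,0.02,0,0,0,0],
    [0.4,0,0.02,0,0,0,0],
    [0.4,0,0.02,0,0,0,0],
    [0.4,0,0.018,0,0,0,0],
    [0.4,0,0.014,0,0,0,0],
    [0.4,0,0.01,0,0,0,0],
    [0.4,0,0.006,0,0,0,0],
  ],
)

```text
clock: 11.35
tcp_pos: [0.5455, -0.189, 0.0393]
orientation: [-0.0, 0.982, -0.191, -0.0]
wrist_force: [1.6, 4.6, 6.6]
finger_gap: 0.0602
```

Run:
```python
from h import *
s=env.get_state(); print(np.round(s["tcp_pos"],4), "pred jar",s["tcp_pos"][:2]+.045*np.array([-.3746,-.927]))
for n in ("side","scene"):
    c=env.read_camera(n)
    t=arc(c,"green",(.522,-.354),None); print(n,"twin",np.round(t,4))
    for a,ce,ct in blobs(c,"green",60):
        p=ray(c,ce,.076)
        if abs(p[1])<.45: print(n,a,np.round(ce),np.round(p,4))
    for u in ([-.37,-.93],[-.9,-.43],[.6,-.8]): 
        q=arc(c,"green",(.528,-.227),np.array(u),t[2]); print(u,q)
    cv2.imwrite(f"pics/{n}3.png",c["color"][:,:,::-1])
```

```text
[ 0.5455 -0.189   0.0393] pred jar [ 0.52864048 -0.23070146]
side twin [ 0.5224 -0.3524  0.0293]
side 615 [321. 286.] [ 0.5278 -0.2314]
side 143 [301. 320.] [ 0.4844 -0.3116]
side 905 [329. 336.] [ 0.5223 -0.3533]
side 111 [308. 374.] [ 0.4827 -0.4234]
[-0.37, -0.93] (array([ 0.52762667, -0.22959716]), np.int64(35))
[-0.9, -0.43] (array([ 0.52764475, -0.22945068]), np.int64(32))
[0.6, -0.8] (array([ 0.52849497, -0.22947214]), np.int64(32))
scene twin [ 0.5219 -0.3535  0.029 ]
scene 724 [232. 313.] [ 0.5268 -0.2347]
scene 154 [247. 340.] [ 0.5792 -0.2627]
scene 950 [189. 369.] [ 0.5222 -0.354 ]
[-0.37, -0.93] (array([ 0.52740568, -0.23224172]), np.int64(35))
[-0.9, -0.43] (array([ 0.52726321, -0.2321383 ]), np.int64(33))
[0.6, -0.8] (array([ 0.52722016, -0.23226085]), np.int64(34))
```

View pics/side3.png

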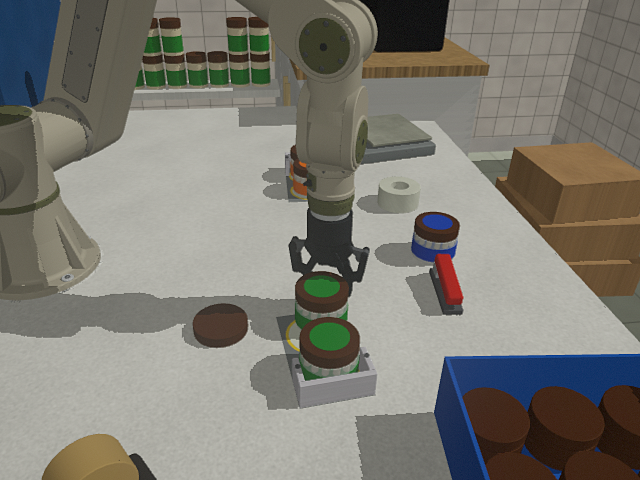

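The green jar's disc is at about (321,286) in the side view, about 36 mm short of the circle. It is upright in the cradle.

Emit:
carry_out(
  steps=[
    [0.4,-0.001,0.005,0,0,0,0],
    [0.4,0,0.006,0,0,0,0],
    [0.4,0,0.006,0,0,0,0],
    [0.4,0,0.005,0,0,0,0],
    [0.4,0,0.005,0,0,0,0],
    [0.4,0,0.004,0,0,0,0],
    [0.4,0,0.003,0,0,0,0],
    [0.4,0,0.002,0,0,0,0],
    [0.4,0,0.001,0,0,0,0],
    [0.4,0,0,0,0,0,0],
  ],
)

```text
clock: 12.7
tcp_pos: [0.5318, -0.2219, 0.0392]
orientation: [-0.0, 0.982, -0.191, -0.0]
wrist_force: [0.2, 2.2, 0.3]
finger_gap: 0.0599
```

Run:
```python
from h import *
for n in ("side","scene"):
    c=env.read_camera(n)
    t=arc(c,"green",(.522,-.354),None); q=arc(c,"green",(.513,-.265),np.array([-.37,-.93]),t[2])[0]
    print(n,np.round(t,4),np.round(q,4),np.hypot(*(q-t[:2])))
```

```text
side [ 0.5222 -0.3533  0.0294] [ 0.5136 -0.2632] 0.0904348825200632
scene [ 0.5215 -0.3546  0.0292] [ 0.5136 -0.2649] 0.09000480914496077
```

Emit:
carry_out(
  steps=[
    [0.4,0,0.001,0,0,0,0],
    [0.4,0,0,0,0,0,0],
    [0.4,0,-0.005,0,0,0,0],
    [0.4,0,-0.01,0,0,0,0],
    [0.4,0,-0.015,0,0,0,0],
    [0.4,0,-0.02,0,0,0,0],
    [0.4,0,0,-0.03,0,0,0],
    [0.4,0,0,-0.04,0,0,0],
    [0.4,0,0,-0.04,0,0,0],
    [0.4,0,-0.04,-0.03,0,0,0],
    [0.4,0,-0.04,0,0,0,0],
    [0.4,0,-0.04,0,0,0,0],
    [0.4,0,0,0,0,0,0],
  ],
)

```text
clock: 14.42
tcp_pos: [0.596, -0.0617, 0.1794]
orientation: [-0.0, 0.982, -0.188, 0.0]
wrist_force: [0.5, -0.2, -0.2]
finger_gap: 0.06
```

Run:
```python
from h import *
for n in ("scene","side"):
    c=env.read_camera(n)
    for col in ("orange","green","blue"):
        for a,ce,ct in blobs(c,col,100):
            p=ray(c,ce,.076)
            if abs(p[1])<.45: print(n,col,a,np.round(ce),np.round(p,4))
    cv2.imwrite(f"pics/{n}4.png",c["color"][:,:,::-1])
```

```text
scene orange 394 [395. 113.] [0.5729 0.3593]
scene orange 438 [377. 139.] [0.5718 0.2683]
scene orange 289 [376. 167.] [0.6046 0.1956]
scene green 823 [215. 324.] [ 0.5133 -0.2667]
scene green 156 [231. 351.] [ 0.5672 -0.2931]
scene green 958 [188. 370.] [ 0.5216 -0.3559]
scene blue 759 [408. 295.] [ 0.7899 -0.047 ]
scene blue 112 [408. 327.] [ 0.8163 -0.1021]
side orange 160 [302. 148.] [0.5613 0.3632]
side orange 151 [307. 163.] [0.5623 0.2678]
side orange 356 [309. 189.] [0.5499 0.1279]
side orange 472 [440. 227.] [ 0.7886 -0.068 ]
side orange 472 [319. 345.] [ 0.504  -0.3701]
side green 691 [316. 299.] [ 0.5135 -0.2657]
side green 132 [294. 335.] [ 0.4705 -0.3451]
side green 910 [329. 337.] [ 0.5218 -0.3555]
side blue 355 [437. 222.] [ 0.79   -0.0456]
side blue 417 [430. 251.] [ 0.7408 -0.1495]
```

View pics/scene4.png

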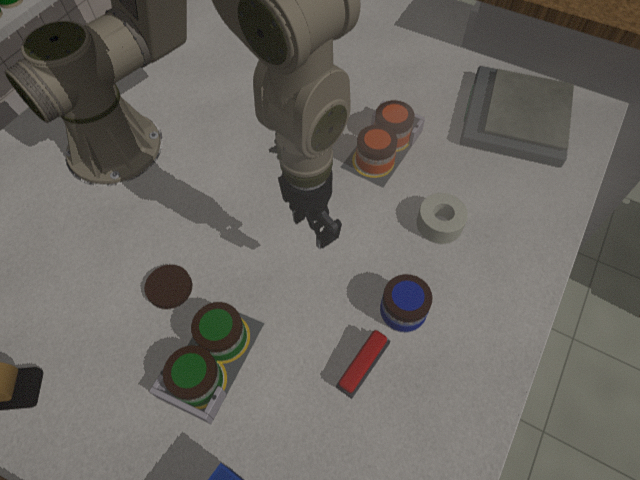

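Both pairs are upright and together in the nests' mouths: green discs at (215,324) and (188,370), orange at (377,139) and (395,113). The blue jar, cap, roll and stapler look unmoved, so I'm handing in.

```bash
python3 -c "
from workcell import env; env.hand_in()"
```

```text
the job is handed in; nothing more can be done
```

Both loose jars now stand upright on the empty circles in front of their same-colour twins, and the job is handed in. I pushed each one there in a straight line, low down, with the half-open fingers as a cradle. The robot clock read 14.4 s after the last move, against the 56 s limit.

| Pair | Loose jar at (m) | Distance to twin | Off circle centre | Twin moved |
|---|---|---|---|---|
| Orange (left nest) | (0.572, 0.268) | about 91 mm | about 2 mm | about 2 mm |
| Green (right nest) | (0.513, -0.266) | about 90 mm | about 2 mm | about 2 mm |

- **Agreement:** For green, the scene and side cameras agree to about 1 mm. For orange, the arm partly hid the side view, so its last figures rest on the scene camera.
- **Left in place:** The blue jar measured the same as at the start. The cap, roll and stapler look unmoved in the last picture, but I did not measure them again.
- **Failed checks:** None failed. The highest wrist force I saw was about 8 N, though I only read it at the end of each move.

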